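# Pull the dust extractor's filter tray with the pull hook

## Robot

A 6-joint arm with a two-finger parallel gripper is mounted at the origin on the work surface. World frame = base frame: x ahead of the robot, y to its left, z up, the work surface at z = 0. Lengths are in m, angles in rad, forces in N, time in s.
With the tool pointing down it reaches from about 0.225 to 0.875 m from the base axis. Payload 3.4 kg.
Tool frame: the origin (TCP) lies on the centre line of the jaws, within the pads' length; the fingertips stand 17 mm ahead of it and the grasp point (between the pads) lies 2 mm behind it; z points along the fingers, y is the line along which they close (so a half turn about z gives the same grasp; the last joint's range is limited). The gripper opens to 85 mm and grips with 20 to 120 N. Pads are 22 mm wide; open, the fingers measure 114 mm over their backs; the gripper's body (76 mm by 85 mm) begins 54 mm behind the grasp point. The pads swing forward as they close: fully open they stand 13 mm farther back than shut.
Start: joints at [1.024, 0.276, 1.505, -0, 1.361, -0.121], TCP at [0.238, 0.524, 0.248] pointing down, gripper open.
Joint ranges: [-2.89, 2.89], [-0.75, 2.08], [0.22, 2.7], [-1.18, 4.32], [0.11, 2.71], [-2.7, 2.7]. Speed limits (rad/s): [2.57, 2.57, 3.14, 3.14, 3.14, 3.14].

## Interface

Orientations are given as a unit quaternion [w, x, y, z].
In Python, from rig import manip gives the robot as it stands.
- The arm moves only by the tool move_arm, never from a script. Its argument "steps" is one flat list of numbers, 7 for each row, row after row: the turn, a rotation vector about the world's x, y, z normalised to -1 to 1, where 1 is 360 degrees, then the shift along the world's x, y, z normalised to -1 to 1, where 1 is 1 m, then the opening, from -1 (shut) to 1 (fully open). A call has exactly 10 rows; each row is the pose to reach, as a shift and turn from the pose commanded when the call began, turning the shorter way round; what a row does not reach only later rows make up. A row lasts 1/10 s, in which the tool goes at most 50 mm and 8.59 degrees, less where a joint would pass 70% of its speed; a pose out of reach is approached as far as the arm can. A call with a number of a shift or a turn outside -1 to 1 is refused whole. A call with a gripper value outside its range is refused whole. The fingers move at their own pace and stop on an object; "squeeze" is the grip in N (left out, the last holds). Time passes only in rows, so rows that repeat a pose let the fingers close, or fill a call up. It gives the time, the measured TCP pose, the force, the opening and the grip force at its end, in the units of the state.
- manip.get_state(): the state, without advancing time (a new reading comes with each control period).
- manip.get_image(name): name is "scene" or "top" or "wrist"; returns a dict with "pixels" (420x560x3 uint8, blue, green, red), "fx", "fy", "cx", "cy" (pixels), "D" ([k1, k2, p1, p2, k3] as OpenCV has them; the pictures are not rectified), "R" (3x3) and "t" (3): a world point X has camera coordinates R X + t. Camera axes: x right, y down, z forward; pixel columns grow to the right and rows downward; lengths in m; the calibration is good to about 2 mm. A picture is of the moment at which its call begins. There is no depth.
- manip.sign_off(): hands the job in; it is judged then, once.
The state is a dict: "clock": time; "qpos": joint angles; "qd": joint speeds; "effort": joint torques, N m; "position": TCP position; "ee_rot": TCP orientation; "contact_force": force on the tool from outside, world axes, zero at the start; "moment": the same for the moment, N m; "width": finger opening in m; "gripper_force": force on a finger pad.
Only numpy, scipy, OpenCV 4.12 (cv2) and the standard library are available. Lean on these libraries where they do the work, as an engineer would, in place of code of your own. Each camera call takes 0.05 s, during which the arm holds its last target. There are 200 camera calls.

## Task

Take the red-handled pull hook out of its stand, hook it into the finger hole of the dust extractor's filter tray and draw the tray gently all the way out until it meets its stop; hold it there for a second with a firm steady pull of about 13 N, never pulling or pushing harder than 20 N. Then unhook without pushing the tray back, and hang the hook in its stand again. Touch the tray only with the hook, and leave the spray can, the jar and the wrench where they are.

Things in the scene. Friction and masses are not known exactly. Their poses are not given: they have to be found in the camera images.
- tray: The aluminium filter tray with its tongue, 156 mm wide, front 40 mm high. Origin: under the centre of its front face, 15 mm above the bench; axes as the extractor's.
- extractor: Blue bench dust extractor, a fixed box 240 (x) x 250 x 100 mm high. Origin: foot of the centre of its front face (the tray side, towards the robot), at bench height. x points from the front into the box, z up. The tray slides straight out along -x of this frame.
- tray_hole (a point): Centre of the finger hole in the tray's level yellow tongue, mid thickness, 48 mm above the bench; axes as the extractor's. Tongue: 4 mm thick, 60 mm wide (y), reaching 70 mm out from the tray's front, nothing beneath it but the bench. The through hole is 26 (x) x 20 mm (y), its centre 45 mm out from the tray's front; the bar beyond it, at the outer edge, is 12 mm wide.
- buffer: Small steel block in a closed channel in the extractor's wall, out of sight and reach. As the tray comes out its lug meets this buffer and pushes it against a fixed stop: the tray's stop, 60 to 110 mm out from fully in, differing each time (the tray starts 0 to 20 mm out). The tray drags with about 4 N and stays where it is left. Origin: 100 mm in front of the block.
- hook_grip (a point): Centre of the pull hook's upright red handle, 18 (x) x 16 (y) x 50 mm high. Below: collar 48 x 36 x 6 mm (underside 31 mm below this point), then a round 8 mm shank on the axis down to 76 mm below, ending in an 8 mm thick toe to the hook's -x, its end 13 mm from the axis. z up. 120 g. Pull with the toe pointing out of the extractor (its -x), to catch under the tongue's outer bar.
- hook_toe (a point): Point in the hook's toe, 9 mm to -x of the shank's axis, 4 mm above the underside of the toe, 72 mm below the handle's centre; axes as the hook's.
- stand_mouth (a point): Centre of the fixed dark steel hook stand (67 (x) x 58 mm) on its top face, 50 mm above the bench. A through slot spans x -22 to +14 mm, y -13 to +13 mm. The hook hangs in it by its collar, toe down: shank on this point, axes parallel to this frame, toe to -x, handle centre 31 mm above this point.
- can_mid (a point): Bystander: spray can with a red body, 64 mm diameter, 170 mm high, standing; its centre.
- jar_mid (a point): Bystander: amber glass jar with black lid, 68 mm diameter, 85 mm high, standing; its centre.
- wrench: Bystander: steel wrench 170 mm long lying flat along its own x.
Mind the look-alikes: they are no part of the job. What is shaped like the part that bears stand_mouth but turquoise is not meant. There is more than one size of the part that bears hook_grip; the job needs the smaller.

How it is judged:
On the way, in this order (a step that is already met when the one before it is completed fails the run):
1. The hook, out of its stand, reaches down through the finger hole with its toe below the tongue (z of hook_toe in the frame of tray_hole between -0.04 and -0.005 m and x of hook_toe in the frame of tray_hole between -0.03 and 0.016 m and x of hook_grip in the frame of tray_hole between -0.035 and 0.03 m and y of hook_toe in the frame of tray_hole between -0.011 and 0.011 m), for 0.1 s.
2. The hook holds the tray against its stop with a pull of more than 8 N for half a second (contact force between tray and buffer above 3 N and contact force between hook and tray above 8 N and z of hook_toe in the frame of tray_hole below -0.004 m and x of hook_toe in the frame of tray_hole below -0.008 m), for 0.5 s.
3. The hook is unhooked and clear above the tongue (z of hook_toe in the frame of tray_hole above 0.02 m), for 0.1 s.
At the end, for the whole second after the job is handed in: The tray is still out, within 5 mm of where its lug ran against the buffer, and the hook hangs upright (within 0.1 rad) in its stand by its collar, handle centre 76 to 85 mm above the bench and within 14 mm of the stand's centre, and released (x of buffer in the frame of tray_hole above 0.12 m and horizontal distance between hook_grip and stand_mouth below 0.014 m and height (world z) of hook_grip between 0.076 and 0.085 m and angle between hook_grip's own z axis and vertical below 0.1 rad and angle between the x axis of hook_grip and the x axis of stand_mouth, either way round below 0.6 rad and horizontal distance between hook_toe and stand_mouth below 0.024 m); the robot touches nothing.
It fails at once if the hook presses on the tray with more than 22 N (contact force between hook and tray above 22 N).
It fails at once if the gripper or arm touches the tray (contact force between any of the fingers, the arm and tray above 1 N).
It fails at once if the spray can, jar or wrench is moved by more than 20 mm (distance of any of can_mid, jar_mid, wrench from where it was at the start of the episode above 0.02 m).
It also fails if it takes over 67 s, if anything falls off the work surface, if the arm or the gripper's body presses on something with over 40 N, if the wrist force passes 120 N, or if a joint passes its speed limit or range.

## Working session

There is one attempt and no reset: what is moved stays moved. The work goes in short steps, Python scripts to look and compute and a tool call to move; the robot and the scene stay as the last step left them, time stands still between calls to the robot, and variables do not carry over. Pictures are saved under pics/ and viewed, at most 10 in all, crops included, and the job is handed in when it is done.

Besides the shell and the picture viewer there is one more tool, called after ">>>" as name(argument=value, ...), one argument or row to a line, values as JSON. move_arm: Moves the arm, as the interface text tells. Scaled input: -1 to 1 covers 1 m each way for a shift and 360 degrees each way for a turn. Its arguments: {"type":"object","properties":{"steps":{"type":"array"},"squeeze":{"type":"number"}},"required":["steps"]}

```bash
mkdir -p pics
python3 - <<'E'
from rig import manip
import cv2,pickle
d={}
for n in("scene","top","wrist"):
    d[n]=manip.get_image(n); cv2.imwrite(f"pics/{n}0.png",d[n]["pixels"])
    i=d[n];print(n,i["fx"],i["fy"],i["cx"],i["cy"],i["D"],(-i["R"].T@i["t"]).round(3))
pickle.dump(d,open("d0.pkl","wb"))
print(manip.get_state())
E
```

```text
scene 473.76831591801573 473.76831591801573 278.8962268066548 215.16135571086986 [-0.11064445  0.          0.          0.          0.        ] [ 1.375 -0.518  0.778]
top 434.9336023894665 434.9336023894665 283.3446566706954 207.505465666919 [-0.08336723  0.          0.          0.          0.        ] [ 0.343 -0.052  1.403]
wrist 315.57498253886956 315.57498253886956 276.92772592335194 211.61093275701032 [-0.05332815  0.          0.          0.          0.        ] [0.171 0.554 0.374]
{'clock': 0.15, 'qpos': array([ 1.02399109e+00,  2.76421908e-01,  1.50587121e+00,  5.71783584e-06,
        1.36068458e+00, -1.21001550e-01]), 'qd': array([-0.00063789, -0.00083703, -0.00456859, -0.00084976,  0.00080505,
       -0.00185278]), 'effort': array([ 1.80093703e-03, -4.17144549e+01, -2.46032202e+01, -2.17123802e-04,
        7.56261230e-03,  2.59104917e-05]), 'position': array([0.23730897, 0.52332564, 0.24764276]), 'ee_rot': array([-2.29604347e-04,  2.11297643e-01,  9.77421519e-01, -6.53359657e-04]), 'contact_force': array([ 0.02321564,  0.1450581 , -0.34306796]), 'moment': array([ 0.01956147,  0.02137617, -0.02564136]), 'gripper_force': 0.0, 'width': 0.08523487460149745}
```

View pics/top0.png

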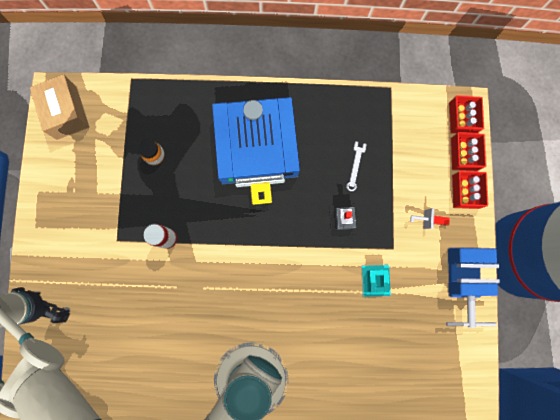

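View pics/scene0.png

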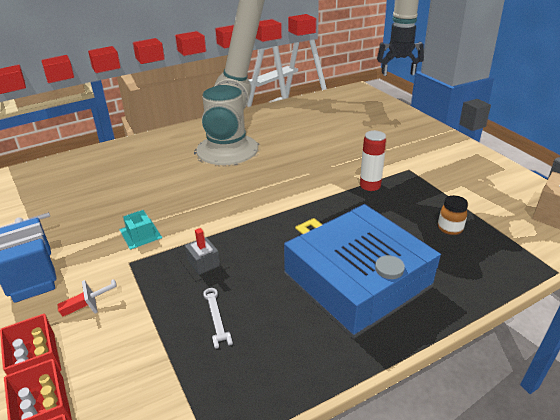

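Top view: tray tongue (yellow) at (261,195) with the hole in it, the dark stand with the red handle at (346,217), turquoise decoy at (377,281), and the larger hook lying at (435,218). Scene view: the same stand at (203,252) and the can, jar and wrench clear of both.

```bash
cat > h.py <<'E'
import numpy as np, cv2
def plane(im,uv,z):
    K=np.array([[im["fx"],0,im["cx"]],[0,im["fy"],im["cy"]],[0,0,1]])
    p=cv2.undistortPoints(np.array(uv,float).reshape(-1,1,2),K,np.array(im["D"])).reshape(-1,2)
    R=np.array(im["R"]);c=-R.T@np.array(im["t"])
    d=np.c_[p,np.ones(len(p))]@R
    return c+d*((z-c[2])/d[:,2])[:,None]
def mask(im,lo,hi):
    return cv2.inRange(cv2.cvtColor(im["pixels"],cv2.COLOR_BGR2HSV),lo,hi)
def rays(im,uv):
    a=plane(im,uv,0);b=plane(im,uv,.1);return a,b
E
python3 - <<'E'
import pickle,cv2,numpy as np
from h import *
d=pickle.load(open("d0.pkl","rb"));t=d["top"]
m=mask(t,(22,120,120),(35,255,255));m[:170]=0;m[215:]=0;m[:,:230]=0;m[:,290:]=0
cs,h=cv2.findContours(m,cv2.RETR_CCOMP,cv2.CHAIN_APPROX_NONE)
for c,hh in zip(cs,h[0]):
    if len(c)<6: continue
    r=cv2.minAreaRect(c);w=plane(t,cv2.boxPoints(r),.05)
    print("yellow",hh[3],r,w.round(4)[:,:2].tolist(),w.mean(0).round(4))
m=mask(t,(0,140,90),(8,255,255));m[:190]=0;m[240:]=0;m[:,:320]=0;m[:,370:]=0
ys,xs=np.nonzero(m);print("red",len(xs),xs.min(),xs.max(),ys.min(),ys.max(),plane(t,[[xs.mean(),ys.mean()]],.1))
# box top front-left/right edges
m=mask(t,(100,120,60),(125,255,255));m[:,:190]=0;m[:,320:]=0;m[220:]=0
c=max(cv2.findContours(m,0,1)[0],key=cv2.contourArea);q=cv2.approxPolyDP(cv2.convexHull(c),4,True).reshape(-1,2)
print("box",q.tolist(),plane(t,q,.1).round(3)[:,:2].tolist())
a=cv2.resize(t["pixels"][160:260,210:410],None,fx=4,fy=4,interpolation=2)[:,:800]
b=cv2.resize(d["wrist"]["pixels"],(0,0),fx=.45,fy=.45)
s=cv2.resize(d["scene"]["pixels"][215:290,160:260],None,fx=2.6,fy=2.6)
o=np.zeros((600,800,3),np.uint8);o[:400]=a;o[400:595,:260]=s[:195];o[400:589,300:552]=b
cv2.imwrite("pics/c1.png",o)
E
```

```text
yellow -1 ((260.6844482421875, 193.02870178222656), (21.004291534423828, 20.189470291137695), 84.80557250976562) [[0.6141, 0.022], [0.622, -0.0414], [0.5551, -0.0494], [0.5473, 0.0136]] [ 0.5846 -0.0138  0.05  ]
yellow 0 ((261.0, 195.0), (8.0, 6.0), 90.0) [[0.5907, -0.0051], [0.5913, -0.024], [0.5657, -0.0249], [0.5651, -0.006]] [ 0.5782 -0.015   0.05  ]
red 41 345 351 212 218 [[ 0.51731717 -0.28180533  0.1       ]]
box [[290, 97], [298, 174], [222, 183], [212, 104]] [[0.887, -0.097], [0.638, -0.127], [0.603, 0.104], [0.855, 0.148]]
```

View pics/c1.png

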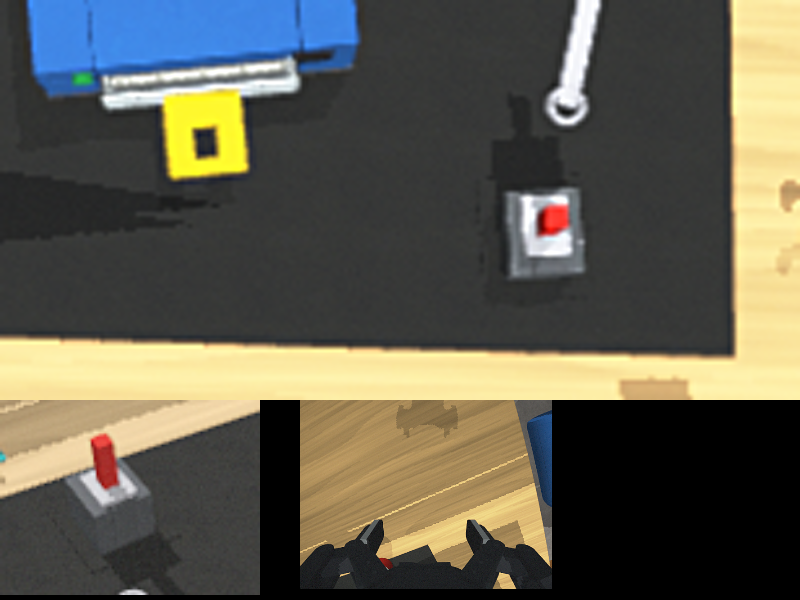

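>>> move_arm(
  steps=[0, 0, 0.087, 0.28, -0.806, 0, 1, 0, 0, 0.087, 0.28, -0.806, 0, 1, 0, 0, 0.087, 0.28, -0.806, 0, 1, 0, 0, 0.087, 0.28, -0.806, 0, 1, 0, 0, 0.087, 0.28, -0.806, 0, 1, 0, 0, 0.087, 0.28, -0.806, 0, 1, 0, 0, 0.087, 0.28, -0.806, 0, 1, 0, 0, 0.087, 0.28, -0.806, 0, 1, 0, 0, 0.087, 0.28, -0.806, 0, 1, 0, 0, 0.087, 0.28, -0.806, 0, 1],
)

```text
clock: 1.15
position: [0.3996, 0.0559, 0.2484]
ee_rot: [0.0, -0.06, 0.998, 0.0]
contact_force: [1.3, 0.7, 1.5]
width: 0.0853
gripper_force: 0.0
```

Run:
```python
from rig import manip
import cv2,pickle
i=manip.get_image("wrist");pickle.dump(i,open("w1.pkl","wb"));cv2.imwrite("pics/w1.png",i["pixels"])
```

>>> move_arm(
  steps=[0, 0, 0, 0.117, -0.339, 0, 1, 0, 0, 0, 0.117, -0.339, 0, 1, 0, 0, 0, 0.117, -0.339, 0, 1, 0, 0, 0, 0.117, -0.339, 0, 1, 0, 0, 0, 0.117, -0.339, 0, 1, 0, 0, 0, 0.117, -0.339, 0, 1, 0, 0, 0, 0.117, -0.339, 0, 1, 0, 0, 0, 0.117, -0.339, 0, 1, 0, 0, 0, 0.117, -0.339, 0, 1, 0, 0, 0, 0.117, -0.339, 0, 1],
)

```text
clock: 2.2
position: [0.5159, -0.2797, 0.2479]
ee_rot: [-0.001, -0.06, 0.998, 0.001]
contact_force: [-0.2, 0.6, -0.1]
width: 0.0855
gripper_force: 0.0
```

Run:
```python
from rig import manip
import cv2,pickle,numpy as np
i=manip.get_image("wrist");pickle.dump(i,open("w2.pkl","wb"));w1=pickle.load(open("w1.pkl","rb"))
o=np.vstack([w1["pixels"],i["pixels"]]);o=np.hstack([w1["pixels"],i["pixels"]])
cv2.imwrite("pics/w12.png",cv2.resize(o,(800,300),interpolation=3))
print(manip.get_state()["position"],i["R"].round(3),(-i["R"].T@i["t"]).round(3))
```

```text
[ 0.51596796 -0.27932067  0.24820968] [[-0.122  0.993  0.002]
 [ 0.951  0.116  0.287]
 [ 0.284  0.037 -0.958]] [ 0.443 -0.289  0.374]
```

View pics/w12.png

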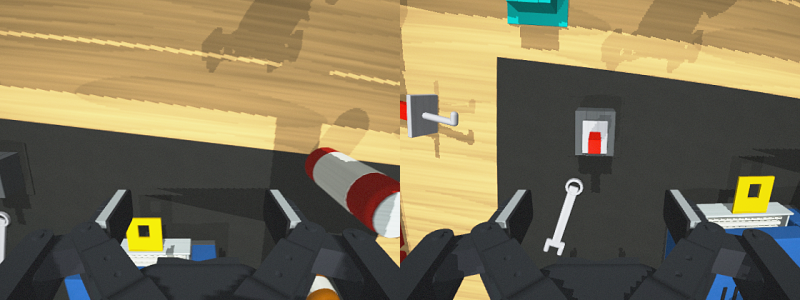

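The right picture has the stand (full-res about x 243-300, y 150-218) with the white collar and red handle, and the tongue at about (495,272), all aligned roughly with the tool yaw.

Run:
```python
import pickle
from h import *
w=pickle.load(open("w2.pkl","rb"))
def rep(n,m,z):
    for c in cv2.findContours(m,cv2.RETR_CCOMP,cv2.CHAIN_APPROX_NONE)[0]:
        if len(c)<12: continue
        P=plane(w,c.reshape(-1,2),z)[:,:2]*1000
        r=cv2.minAreaRect(P.astype(np.float32));print(n,np.round(r[0],1),np.round(r[1],1),round(r[2],1))
m=mask(w,(22,120,120),(35,255,255));m[:240]=0;m[310:]=0;m[:,:450]=0;rep("yellow",m,.05)
roi=np.zeros(w["pixels"].shape[:2],np.uint8);roi[135:232,225:315]=255
rep("red",mask(w,(0,140,90),(8,255,255))&roi,.106)
g=w["pixels"][135:232:4,225:315:5].max(2);print(g)
rep("collar",mask(w,(0,0,170),(180,60,255))&roi,.056)
rep("standtop",cv2.inRange(cv2.cvtColor(w["pixels"],6),92,255)&roi,.05)
cv2.imwrite("pics/s2.png",cv2.resize(w["pixels"][135:232,225:315],None,fx=6,fy=6,interpolation=2))
```

```text
yellow [582.9 -13.7] [67.8 63.2] 7.4
yellow [575.9 -13.8] [26.2 21.3] 7.0
red [ 513.2 -284.4] [27.2 15.1] 7.0
[[ 64  61  65  55  61  55  55  53  53  52  57  55  58  55  53  55  56  61]
 [ 65  61  61  58  60  61  65  55  50  57  57  55  58  56  57  51  59  59]
 [ 62  65  60  67  65  56  59  59  57  55  59  57  54  54  56  60  59  61]
 [ 62  57  63  62  61  61  55  63  57  58  56  53  56  54  53  56  53  59]
 [ 62  63  60  64  61  91  87  86  85  88  79  82  73  75  67  51  59  60]
 [ 59  64  66  63 100 119 121 109 104  95  91  87  82  77  82  87  58  60]
 [ 62  62  62  66  97 124 115  96 119 118 112 111 117 116 117 115  55  58]
 [ 65  65  62  63  94 120 120 103 118 111 110  93  98  99 111 118  52  62]
 [ 59  60  65  68 100 124 119  81  93  90  92  93  84 100  99 121  49  65]
 [ 64  60  64  63 100 123 148 236 235 239 226 217 215 189 112 118  59  63]
 [ 62  62  61  67  98 120 152 235 235 237 209 209 210 173 112 114  60  66]
 [ 66  62  60  68 103 121 158 234 234 215 206 209 211 164 117 100  61  65]
 [ 57  58  61  60  99 122 163 235 245 232 227 214 210 145 114  89  54  57]
 [ 65  63  63  
[... 506 characters left out ...]
58]
 [ 60  64  64  62 108 124  94  64 112 132 135 117  96 116 114  55  64  60]
 [ 62  61  48  58  41  51  46  48  42  44  49  45  41  39  41  61  63  60]
 [ 63  61  64  62  56  47  49  49  45  46  52  58  47  52  51  63  56  58]
 [ 57  65  66  60  62  49  44  46  47  44  40  47  43  52  45  59  62  59]
 [ 60  64  63  65  61  58  47  48  49  49  46  48  51  50  49  65  60  62]]
collar [ 517.2 -283.6] [47.6 36.1] 5.3
standtop [ 547.5 -293.6] [6.5 0.8] 82.2
standtop [ 513.1 -284.2] [66.1 57.5] 5.4
standtop [ 529.6 -263.4] [8.8 2.1] 7.7
standtop [ 522.1 -283.5] [23.9 19.2] 6.3
standtop [ 506.9 -265.4] [8.5 2.1] 7.8
standtop [ 492.  -277.8] [ 3.1 20.6] 7.0
standtop [ 494.3 -296.2] [ 3.1 10.3] 7.0
```

View pics/s2.png

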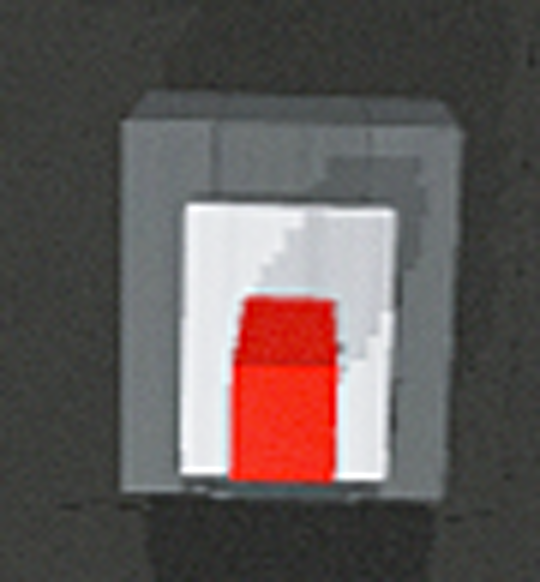

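The zoom shows the collar (white, 47.6x36.1 mm as it should be) centred at (0.517,-0.284), yaw about 6°; the slot leaves room on the robot side, so the toe points to the robot. Descend and grip.

>>> move_arm(
  steps=[0, 0, 0, 0.001, -0.004, -0.05, 1, 0, 0, 0, 0.001, -0.004, -0.1, 1, 0, 0, 0, 0.001, -0.004, -0.14, 1, 0, 0, 0, 0.001, -0.004, -0.167, 1, 0, 0, 0, 0.001, -0.004, -0.167, 1, 0, 0, 0, 0.001, -0.004, -0.167, -1, 0, 0, 0, 0.001, -0.004, -0.167, -1, 0, 0, 0, 0.001, -0.004, -0.167, -1, 0, 0, 0, 0.001, -0.004, -0.167, -1, 0, 0, 0, 0.001, -0.004, -0.167, -1],
  squeeze=110,
)

```text
clock: 3.25
position: [0.518, -0.2854, 0.0827]
ee_rot: [0.001, -0.06, 0.998, -0.001]
contact_force: [2.4, -1.0, -0.3]
width: 0.0146
gripper_force: 107.1
```

>>> move_arm(
  steps=[0, 0, 0, 0, 0, 0.03, -1, 0, 0, 0, 0, 0, 0.07, -1, 0, 0, 0, 0, 0, 0.1, -1, 0, 0, 0.0025, 0.01, 0.043, 0.11, -1, 0, 0, 0.0025, 0.022, 0.09, 0.11, -1, 0, 0, 0.0025, 0.033, 0.136, 0.11, -1, 0, 0, 0.0025, 0.043, 0.182, 0.11, -1, 0, 0, 0.0025, 0.053, 0.228, 0.11, -1, 0, 0, 0.0025, 0.063, 0.271, 0.11, -1, 0, 0, 0.0025, 0.063, 0.271, 0.11, -1],
)

```text
clock: 4.25
position: [0.5811, -0.0087, 0.1914]
ee_rot: [0.0, -0.071, 0.997, 0.002]
contact_force: [-0.1, -1.2, -1.8]
width: 0.0145
gripper_force: 107.7
```

Run:
```python
from rig import manip
import cv2,pickle,numpy as np
d={n:manip.get_image(n) for n in("wrist","top","scene")};pickle.dump(d,open("d3.pkl","wb"))
o=np.zeros((560,800,3),np.uint8)
o[:320,:426]=cv2.resize(d["wrist"]["pixels"],(426,320))
o[:320,430:790]=cv2.resize(d["top"]["pixels"][150:230,215:305],(360,320),interpolation=2)
o[320:560,:360]=cv2.resize(d["scene"]["pixels"][150:250,270:420],(360,240),interpolation=2)
cv2.imwrite("pics/c3.png",o);s=manip.get_state();print(s["position"],s["ee_rot"],s["contact_force"],s["moment"],s["width"])
```

```text
[ 0.58028981 -0.0142779   0.19127435] [-2.82391112e-04 -6.86775774e-02  9.97638822e-01 -3.03116315e-04] [-0.77150016 -1.02179059 -1.19483061] [-0.01251343 -0.06131088 -0.01918225] 0.014897098517993135
```

View pics/c3.png

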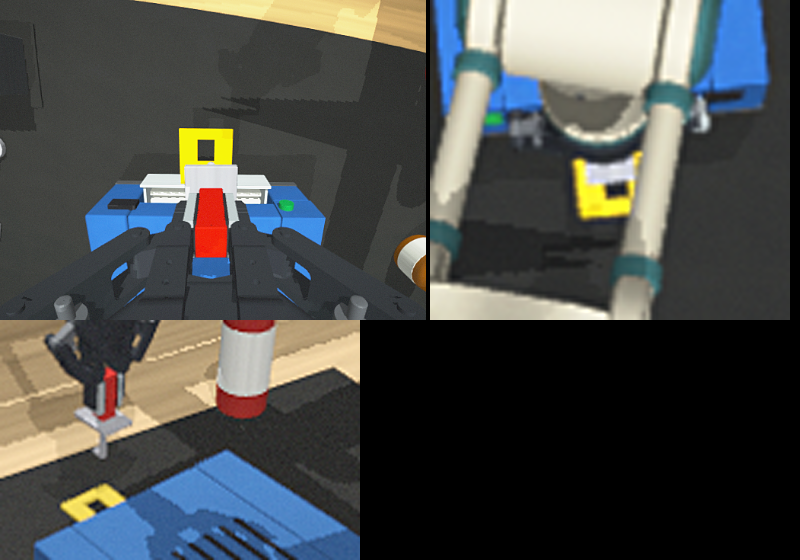

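Wrist view: hook held upright, collar at (211,180) just over the tongue, whose hole is at (206,150) in the display; the scene view shows the toe pointing to the robot. One measure of hole versus collar.

Run:
```python
import pickle
from h import *
w=pickle.load(open("d3.pkl","rb"))["wrist"]
m=mask(w,(22,120,120),(35,255,255))
cs,h=cv2.findContours(m,cv2.RETR_CCOMP,cv2.CHAIN_APPROX_NONE)
for c in cs:
    if len(c)<15: continue
    P=plane(w,c.reshape(-1,2),.05)[:,:2]*1000;r=cv2.minAreaRect(P.astype(np.float32));print("y",np.round(r[0],1),np.round(r[1],1),round(r[2],1))
    print(cv2.boundingRect(c))
m=mask(w,(0,0,150),(180,60,255));m[:205]=0;m[262:]=0;m[:,:235]=0;m[:,320:]=0
for r in range(212,262,5):
    x=np.nonzero(m[r])[0]
    if len(x): print(r,x.min(),x.max(),plane(w,[[x.min(),r],[x.max(),r]],.1646).round(4)[:,:2].tolist())
```

```text
y [583.4 -13.7] [66.2 61.3] 7.6
(235, 168, 72, 73)
y [575.7 -14.5] [26.1 20.1] 7.3
(259, 182, 24, 30)
212 277 277 [[0.5543, -0.0123], [0.5543, -0.0123]]
217 244 311 [[0.5593, -0.0285], [0.5545, 0.0053]]
222 242 312 [[0.5622, -0.0292], [0.5571, 0.0063]]
227 243 311 [[0.5648, -0.0284], [0.5598, 0.0062]]
232 235 319 [[0.5681, -0.0322], [0.562, 0.0108]]
237 235 319 [[0.5709, -0.0319], [0.5647, 0.0113]]
242 235 319 [[0.5737, -0.0317], [0.5675, 0.0119]]
247 235 319 [[0.5765, -0.0314], [0.5702, 0.0124]]
252 235 319 [[0.5793, -0.0311], [0.5731, 0.0129]]
257 235 319 [[0.5822, -0.0308], [0.5759, 0.0134]]
```

>>> move_arm(
  steps=[0, 0, 0, 0, 0.0007, -0.03, -1, 0, 0, 0, 0, 0.0007, -0.05, -1, 0, 0, 0, 0, 0.0007, -0.056, -1, 0, 0, 0, 0, 0.0007, -0.058, -1, 0, 0, 0, 0, 0.0007, -0.06, -1, 0, 0, 0, 0, 0.0007, -0.062, -1, 0, 0, 0, 0, 0.0007, -0.064, -1, 0, 0, 0, 0, 0.0007, -0.066, -1, 0, 0, 0, 0, 0.0007, -0.068, -1, 0, 0, 0, 0, 0.0007, -0.068, -1],
  squeeze=120,
)

```text
clock: 5.4
position: [0.5803, -0.0134, 0.1232]
ee_rot: [-0.0, -0.068, 0.998, 0.0]
contact_force: [-0.2, 0.9, -1.5]
width: 0.0145
gripper_force: 116.9
```

>>> move_arm(
  steps=[0, 0, 0, 0, 0, -0.003, -1, 0, 0, 0, 0, 0, -0.006, -1, 0, 0, 0, 0, 0, -0.009, -1, 0, 0, 0, 0, 0, -0.012, -1, 0, 0, 0, 0, 0, -0.015, -1, 0, 0, 0, 0, 0, -0.018, -1, 0, 0, 0, 0, 0, -0.021, -1, 0, 0, 0, 0, 0, -0.024, -1, 0, 0, 0, 0, 0, -0.024, -1, 0, 0, 0, 0, 0, -0.024, -1],
)

```text
clock: 6.4
position: [0.5806, -0.0135, 0.0993]
ee_rot: [-0.0, -0.068, 0.998, 0.0]
contact_force: [-0.8, -0.1, -1.5]
width: 0.0147
gripper_force: 116.9
```

>>> move_arm(
  steps=[0, 0, 0, -0.005, -0.0006, 0, -1, 0, 0, 0, -0.009, -0.0011, 0, -1, 0, 0, 0, -0.011, -0.0014, 0, -1, 0, 0, 0, -0.0125, -0.0016, 0, -1, 0, 0, 0, -0.014, -0.0018, 0, -1, 0, 0, 0, -0.0155, -0.002, 0, -1, 0, 0, 0, -0.017, -0.0021, 0, -1, 0, 0, 0, -0.0185, -0.0023, 0, -1, 0, 0, 0, -0.02, -0.0025, 0, -1, 0, 0, 0, -0.02, -0.0025, 0, -1],
)

```text
clock: 7.4
position: [0.5608, -0.0161, 0.0996]
ee_rot: [0.0, -0.068, 0.998, -0.0]
contact_force: [4.0, 1.3, -1.9]
width: 0.0146
gripper_force: 116.9
```

Run:
```python
from rig import manip
import pickle
from h import *
s=manip.get_state();print(s["position"],s["contact_force"],s["moment"])
w=manip.get_image("wrist");pickle.dump(w,open("w4.pkl","wb"))
for c in cv2.findContours(mask(w,(22,120,120),(35,255,255)),cv2.RETR_CCOMP,cv2.CHAIN_APPROX_NONE)[0]:
    if len(c)<15: continue
    P=plane(w,c.reshape(-1,2),.05)[:,:2]*1000;r=cv2.minAreaRect(P.astype(np.float32));print("y",np.round(r[0],1),np.round(r[1],1),round(r[2],1))
t=pickle.load(open("d0.pkl","rb"))["top"]
o=np.zeros((600,800,3),np.uint8);o[:300,:400]=cv2.resize(w["pixels"],(400,300))
o[300:600,:800]=cv2.resize(t["pixels"][160:205,205:325],(800,300),interpolation=2);o[:300,400:]=cv2.resize(manip.get_image("scene")["pixels"][150:270,270:430],(400,300),interpolation=2)
cv2.imwrite("pics/c4.png",o)
```

```text
[ 0.56081213 -0.01605559  0.09960886] [ 3.97346712  1.34197256 -1.87600135] [ 0.11401302 -0.8205378  -0.0391583 ]
y [558.8   9.5] [36.   9.3] 8.5
y [568.3 -41. ] [40.9 10.5] 7.3
```

View pics/c4.png

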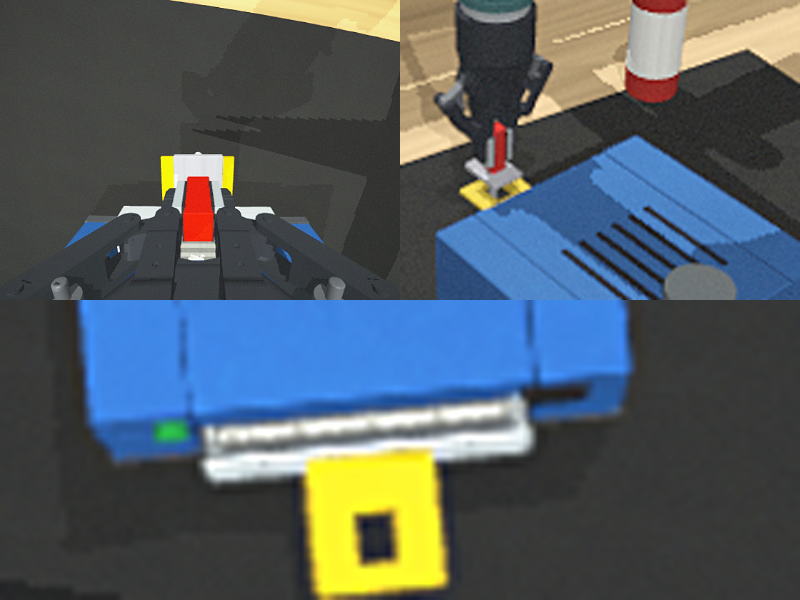

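Toe caught under the bar (tip visible just beyond the tongue's edge), drag 4 N as stated. Draw on.

>>> move_arm(
  steps=[0, 0, 0, -0.003, -0.0004, 0, -1, 0, 0, 0, -0.006, -0.0008, 0, -1, 0, 0, 0, -0.009, -0.0011, 0, -1, 0, 0, 0, -0.012, -0.0015, 0, -1, 0, 0, 0, -0.015, -0.0019, 0, -1, 0, 0, 0, -0.018, -0.0023, 0, -1, 0, 0, 0, -0.021, -0.0026, 0, -1, 0, 0, 0, -0.024, -0.003, 0, -1, 0, 0, 0, -0.027, -0.0034, 0, -1, 0, 0, 0, -0.029, -0.0036, 0, -1],
)

```text
clock: 8.5
position: [0.5313, -0.0198, 0.0995]
ee_rot: [0.0, -0.068, 0.998, -0.0]
contact_force: [4.5, -0.2, -0.8]
width: 0.0148
gripper_force: 117.0
```

>>> move_arm(
  steps=[0, 0, 0, -0.001, -0.0001, 0, -1, 0, 0, 0, -0.002, -0.0003, 0, -1, 0, 0, 0, -0.003, -0.0004, 0, -1, 0, 0, 0, -0.004, -0.0005, 0, -1, 0, 0, 0, -0.005, -0.0006, 0, -1, 0, 0, 0, -0.005, -0.0006, 0, -1, 0, 0, 0, -0.005, -0.0006, 0, -1, 0, 0, 0, -0.0047, -0.0006, 0, -1, 0, 0, 0, -0.0047, -0.0006, 0, -1, 0, 0, 0, -0.0047, -0.0006, 0, -1],
)

```text
clock: 9.5
position: [0.5265, -0.0201, 0.0992]
ee_rot: [-0.0, -0.068, 0.998, 0.0]
contact_force: [4.1, -0.9, 0.8]
width: 0.0147
gripper_force: 117.1
```

>>> move_arm(
  steps=[0, 0, 0, 0.0005, 0, 0, -1, 0, 0, 0, 0.001, 0.0001, 0, -1, 0, 0, 0, 0.001, 0.0001, 0, -1, 0, 0, 0, 0.001, 0.0001, 0, -1, 0, 0, 0, 0.001, 0.0001, 0, -1, 0, 0, 0, 0.001, 0.0001, 0, -1, 0, 0, 0, 0.001, 0.0001, 0, -1, 0, 0, 0, 0.001, 0.0001, 0, -1, 0, 0, 0, 0.001, 0.0001, 0, -1, 0, 0, 0, 0.001, 0.0001, 0, -1],
)

```text
clock: 10.5
position: [0.5276, -0.02, 0.0993]
ee_rot: [-0.0, -0.068, 0.998, 0.0]
contact_force: [0.4, -0.5, -1.1]
width: 0.0149
gripper_force: 117.0
```

>>> move_arm(
  steps=[0, 0, 0, -0.001, -0.0001, 0, -1, 0, 0, 0, -0.0015, -0.0002, 0, -1, 0, 0, 0, -0.002, -0.0003, 0, -1, 0, 0, 0, -0.0025, -0.0003, 0, -1, 0, 0, 0, -0.003, -0.0004, 0, -1, 0, 0, 0, -0.0035, -0.0004, 0, -1, 0, 0, 0, -0.004, -0.0005, 0, -1, 0, 0, 0, -0.0045, -0.0006, 0, -1, 0, 0, 0, -0.0045, -0.0006, 0, -1, 0, 0, 0, -0.0045, -0.0006, 0, -1],
)

```text
clock: 11.5
position: [0.5236, -0.0207, 0.0995]
ee_rot: [0.0, -0.068, 0.998, -0.0]
contact_force: [2.6, 1.1, -2.6]
width: 0.0145
gripper_force: 116.9
```

>>> move_arm(
  steps=[0, 0, 0, -0.0005, -0.0001, 0, -1, 0, 0, 0, -0.001, -0.0001, 0, -1, 0, 0, 0, -0.0015, -0.0002, 0, -1, 0, 0, 0, -0.002, -0.0003, 0, -1, 0, 0, 0, -0.0025, -0.0003, 0, -1, 0, 0, 0, -0.003, -0.0004, 0, -1, 0, 0, 0, -0.0035, -0.0004, 0, -1, 0, 0, 0, -0.0035, -0.0004, 0, -1, 0, 0, 0, -0.0035, -0.0004, 0, -1, 0, 0, 0, -0.0035, -0.0004, 0, -1],
)

```text
clock: 12.5
position: [0.5198, -0.0212, 0.0994]
ee_rot: [-0.0, -0.068, 0.998, -0.0]
contact_force: [2.1, 1.2, -0.9]
width: 0.0147
gripper_force: 116.9
```

>>> move_arm(
  steps=[0, 0, 0, -0.0006, -0.0001, 0, -1, 0, 0, 0, -0.0012, -0.0001, 0, -1, 0, 0, 0, -0.0018, -0.0002, 0, -1, 0, 0, 0, -0.0024, -0.0003, 0, -1, 0, 0, 0, -0.0029, -0.0003, 0, -1, 0, 0, 0, -0.0033, -0.0004, 0, -1, 0, 0, 0, -0.0036, -0.0004, 0, -1, 0, 0, 0, -0.0038, -0.0005, 0, -1, 0, 0, 0, -0.0038, -0.0005, 0, -1, 0, 0, 0, -0.0038, -0.0005, 0, -1],
)

```text
clock: 13.5
position: [0.516, -0.0216, 0.0994]
ee_rot: [-0.0, -0.068, 0.998, 0.0]
contact_force: [4.6, 0.4, -0.1]
width: 0.0147
gripper_force: 117.0
```

>>> move_arm(
  steps=[0, 0, 0, -0.0006, -0.0001, 0, -1, 0, 0, 0, -0.0012, -0.0001, 0, -1, 0, 0, 0, -0.0018, -0.0002, 0, -1, 0, 0, 0, -0.0024, -0.0003, 0, -1, 0, 0, 0, -0.0029, -0.0003, 0, -1, 0, 0, 0, -0.0033, -0.0004, 0, -1, 0, 0, 0, -0.0036, -0.0004, 0, -1, 0, 0, 0, -0.0038, -0.0005, 0, -1, 0, 0, 0, -0.0038, -0.0005, 0, -1, 0, 0, 0, -0.0038, -0.0005, 0, -1],
)

```text
clock: 14.5
position: [0.5122, -0.0221, 0.0994]
ee_rot: [-0.0, -0.068, 0.998, 0.0]
contact_force: [4.2, -0.6, -0.1]
width: 0.0143
gripper_force: 117.0
```

>>> move_arm(
  steps=[0, 0, 0, -0.0006, -0.0001, 0, -1, 0, 0, 0, -0.0012, -0.0001, 0, -1, 0, 0, 0, -0.0018, -0.0002, 0, -1, 0, 0, 0, -0.0024, -0.0003, 0, -1, 0, 0, 0, -0.0029, -0.0003, 0, -1, 0, 0, 0, -0.0033, -0.0004, 0, -1, 0, 0, 0, -0.0036, -0.0004, 0, -1, 0, 0, 0, -0.0038, -0.0005, 0, -1, 0, 0, 0, -0.0038, -0.0005, 0, -1, 0, 0, 0, -0.0038, -0.0005, 0, -1],
)

```text
clock: 15.5
position: [0.5084, -0.0226, 0.0994]
ee_rot: [-0.0, -0.068, 0.998, 0.0]
contact_force: [3.5, -0.8, 0.1]
width: 0.0149
gripper_force: 117.0
```

>>> move_arm(
  steps=[0, 0, 0, -0.0006, -0.0001, 0, -1, 0, 0, 0, -0.0012, -0.0001, 0, -1, 0, 0, 0, -0.0018, -0.0002, 0, -1, 0, 0, 0, -0.0024, -0.0003, 0, -1, 0, 0, 0, -0.0029, -0.0003, 0, -1, 0, 0, 0, -0.0033, -0.0004, 0, -1, 0, 0, 0, -0.0036, -0.0004, 0, -1, 0, 0, 0, -0.0038, -0.0005, 0, -1, 0, 0, 0, -0.0038, -0.0005, 0, -1, 0, 0, 0, -0.0038, -0.0005, 0, -1],
)

```text
clock: 16.5
position: [0.5046, -0.0231, 0.0994]
ee_rot: [-0.0, -0.068, 0.998, 0.0]
contact_force: [4.9, -0.6, 0.2]
width: 0.0148
gripper_force: 117.0
```

>>> move_arm(
  steps=[0, 0, 0, -0.0006, -0.0001, 0, -1, 0, 0, 0, -0.0012, -0.0001, 0, -1, 0, 0, 0, -0.0018, -0.0002, 0, -1, 0, 0, 0, -0.0024, -0.0003, 0, -1, 0, 0, 0, -0.0029, -0.0003, 0, -1, 0, 0, 0, -0.0033, -0.0004, 0, -1, 0, 0, 0, -0.0036, -0.0004, 0, -1, 0, 0, 0, -0.0038, -0.0005, 0, -1, 0, 0, 0, -0.0038, -0.0005, 0, -1, 0, 0, 0, -0.0038, -0.0005, 0, -1],
)

```text
clock: 17.5
position: [0.5008, -0.0236, 0.0994]
ee_rot: [-0.0, -0.068, 0.998, 0.0]
contact_force: [3.4, -0.2, -0.5]
width: 0.0145
gripper_force: 117.0
```

>>> move_arm(
  steps=[0, 0, 0, -0.0006, -0.0001, 0, -1, 0, 0, 0, -0.0012, -0.0001, 0, -1, 0, 0, 0, -0.0018, -0.0002, 0, -1, 0, 0, 0, -0.0024, -0.0003, 0, -1, 0, 0, 0, -0.0029, -0.0003, 0, -1, 0, 0, 0, -0.0033, -0.0004, 0, -1, 0, 0, 0, -0.0036, -0.0004, 0, -1, 0, 0, 0, -0.0038, -0.0005, 0, -1, 0, 0, 0, -0.0038, -0.0005, 0, -1, 0, 0, 0, -0.0038, -0.0005, 0, -1],
)

```text
clock: 18.5
position: [0.497, -0.024, 0.0994]
ee_rot: [-0.0, -0.068, 0.998, 0.0]
contact_force: [3.9, -0.1, -0.8]
width: 0.0146
gripper_force: 117.0
```

>>> move_arm(
  steps=[0, 0, 0, -0.0006, -0.0001, 0, -1, 0, 0, 0, -0.0012, -0.0001, 0, -1, 0, 0, 0, -0.0018, -0.0002, 0, -1, 0, 0, 0, -0.0024, -0.0003, 0, -1, 0, 0, 0, -0.0029, -0.0003, 0, -1, 0, 0, 0, -0.0033, -0.0004, 0, -1, 0, 0, 0, -0.0036, -0.0004, 0, -1, 0, 0, 0, -0.0038, -0.0005, 0, -1, 0, 0, 0, -0.0038, -0.0005, 0, -1, 0, 0, 0, -0.0038, -0.0005, 0, -1],
)

```text
clock: 19.5
position: [0.4932, -0.0246, 0.0994]
ee_rot: [-0.0, -0.068, 0.998, 0.0]
contact_force: [3.7, -0.3, -0.4]
width: 0.0145
gripper_force: 117.0
```

>>> move_arm(
  steps=[0, 0, 0, -0.0006, -0.0001, 0, -1, 0, 0, 0, -0.0012, -0.0001, 0, -1, 0, 0, 0, -0.0018, -0.0002, 0, -1, 0, 0, 0, -0.0024, -0.0003, 0, -1, 0, 0, 0, -0.0029, -0.0003, 0, -1, 0, 0, 0, -0.0033, -0.0004, 0, -1, 0, 0, 0, -0.0036, -0.0004, 0, -1, 0, 0, 0, -0.0038, -0.0005, 0, -1, 0, 0, 0, -0.0038, -0.0005, 0, -1, 0, 0, 0, -0.0038, -0.0005, 0, -1],
)

```text
clock: 20.5
position: [0.4894, -0.025, 0.0994]
ee_rot: [-0.0, -0.068, 0.998, 0.0]
contact_force: [4.3, -0.4, -0.6]
width: 0.0144
gripper_force: 117.0
```

>>> move_arm(
  steps=[0, 0, 0, -0.0006, -0.0001, 0, -1, 0, 0, 0, -0.0012, -0.0001, 0, -1, 0, 0, 0, -0.0018, -0.0002, 0, -1, 0, 0, 0, -0.0024, -0.0003, 0, -1, 0, 0, 0, -0.0029, -0.0003, 0, -1, 0, 0, 0, -0.0033, -0.0004, 0, -1, 0, 0, 0, -0.0036, -0.0004, 0, -1, 0, 0, 0, -0.0038, -0.0005, 0, -1, 0, 0, 0, -0.0038, -0.0005, 0, -1, 0, 0, 0, -0.0038, -0.0005, 0, -1],
)

```text
clock: 21.5
position: [0.4857, -0.0255, 0.0994]
ee_rot: [0.0, -0.068, 0.998, 0.0]
contact_force: [5.2, 0.9, -0.5]
width: 0.0146
gripper_force: 117.0
```

>>> move_arm(
  steps=[0, 0, 0, -0.0004, -0.0001, 0, -1, 0, 0, 0, -0.0008, -0.0001, 0, -1, 0, 0, 0, -0.0012, -0.0002, 0, -1, 0, 0, 0, -0.0016, -0.0002, 0, -1, 0, 0, 0, -0.002, -0.0003, 0, -1, 0, 0, 0, -0.0022, -0.0003, 0, -1, 0, 0, 0, -0.0025, -0.0003, 0, -1, 0, 0, 0, -0.0025, -0.0003, 0, -1, 0, 0, 0, -0.0025, -0.0003, 0, -1, 0, 0, 0, -0.0025, -0.0003, 0, -1],
)

```text
clock: 22.5
position: [0.4852, -0.0257, 0.0996]
ee_rot: [0.002, -0.068, 0.998, 0.0]
contact_force: [8.3, 1.0, -3.2]
width: 0.0147
gripper_force: 117.0
```

Stop met (8.3 N, arm no longer following). Raise to about 12-13 N.

>>> move_arm(
  steps=[0, 0, 0, -0.0004, -0.0001, 0, -1, 0, 0, 0, -0.0008, -0.0001, 0, -1, 0, 0, 0, -0.0012, -0.0002, 0, -1, 0, 0, 0, -0.0016, -0.0002, 0, -1, 0, 0, 0, -0.0018, -0.0002, 0, -1, 0, 0, 0, -0.0018, -0.0002, 0, -1, 0, 0, 0, -0.0018, -0.0002, 0, -1, 0, 0, 0, -0.0018, -0.0002, 0, -1, 0, 0, 0, -0.0018, -0.0002, 0, -1, 0, 0, 0, -0.0018, -0.0002, 0, -1],
)

```text
clock: 23.5
position: [0.4848, -0.0258, 0.0997]
ee_rot: [0.004, -0.068, 0.998, 0.0]
contact_force: [10.2, 1.9, -5.0]
width: 0.0148
gripper_force: 116.9
```

>>> move_arm(
  steps=[0, 0, 0, -0.0005, -0.0001, 0, -1, 0, 0, 0, -0.001, -0.0001, 0, -1, 0, 0, 0, -0.0014, -0.0002, 0, -1, 0, 0, 0, -0.0014, -0.0002, 0, -1, 0, 0, 0, -0.0014, -0.0002, 0, -1, 0, 0, 0, -0.0014, -0.0002, 0, -1, 0, 0, 0, -0.0014, -0.0002, 0, -1, 0, 0, 0, -0.0014, -0.0002, 0, -1, 0, 0, 0, -0.0014, -0.0002, 0, -1, 0, 0, 0, -0.0014, -0.0002, 0, -1],
)

```text
clock: 24.5
position: [0.4845, -0.0258, 0.0998]
ee_rot: [0.005, -0.067, 0.998, 0.0]
contact_force: [12.5, 3.0, -7.3]
width: 0.0144
gripper_force: 117.0
```

>>> move_arm(
  steps=[0, 0, 0, 0, 0, 0, -1, 0, 0, 0, 0, 0, 0, -1, 0, 0, 0, 0, 0, 0, -1, 0, 0, 0, 0, 0, 0, -1, 0, 0, 0, 0, 0, 0, -1, 0, 0, 0, 0, 0, 0, -1, 0, 0, 0, 0, 0, 0, -1, 0, 0, 0, 0, 0, 0, -1, 0, 0, 0, 0, 0, 0, -1, 0, 0, 0, 0, 0, 0, -1],
)

```text
clock: 25.5
position: [0.4845, -0.0258, 0.0998]
ee_rot: [0.005, -0.067, 0.998, 0.0]
contact_force: [12.6, 2.9, -7.6]
width: 0.0147
gripper_force: 117.0
```

>>> move_arm(
  steps=[0, 0, 0, 0.002, 0.0003, 0, -1, 0, 0, 0, 0.004, 0.0005, 0, -1, 0, 0, 0, 0.006, 0.0008, 0, -1, 0, 0, 0, 0.008, 0.001, 0, -1, 0, 0, 0, 0.01, 0.0013, 0, -1, 0, 0, 0, 0.012, 0.0015, 0, -1, 0, 0, 0, 0.014, 0.0018, 0, -1, 0, 0, 0, 0.0165, 0.0021, 0, -1, 0, 0, 0, 0.019, 0.0024, 0, -1, 0, 0, 0, 0.019, 0.0024, 0, -1],
)

```text
clock: 26.5
position: [0.4993, -0.0239, 0.0994]
ee_rot: [0.0, -0.068, 0.998, 0.0]
contact_force: [-0.2, 0.0, -1.5]
width: 0.0145
gripper_force: 117.6
```

Run:
```python
from rig import manip
import pickle
from h import *
s=manip.get_state();print(s["position"],s["contact_force"])
w=manip.get_image("wrist");t=manip.get_image("scene")
for c in cv2.findContours(mask(w,(22,120,120),(35,255,255)),cv2.RETR_CCOMP,cv2.CHAIN_APPROX_NONE)[0]:
    if len(c)<15: continue
    P=plane(w,c.reshape(-1,2),.05)[:,:2]*1000;r=cv2.minAreaRect(P.astype(np.float32));print("y",np.round(r[0],1),np.round(r[1],1),round(r[2],1));print("outer edge along",(P@np.array([.992,.126])).min())
o=np.zeros((420,800,3),np.uint8);o[:300,:400]=cv2.resize(w["pixels"],(400,300))
o[:300,400:]=cv2.resize(t["pixels"][150:270,230:390],(400,300),interpolation=2)
cv2.imwrite("pics/c5.png",o)
```

```text
[ 0.49934518 -0.02385892  0.09937719] [-0.18484977  0.0199478  -1.50164919]
y [496.7 -25. ] [54.  61.3] 7.9
outer edge along 462.2311021796376
```

View pics/c5.png

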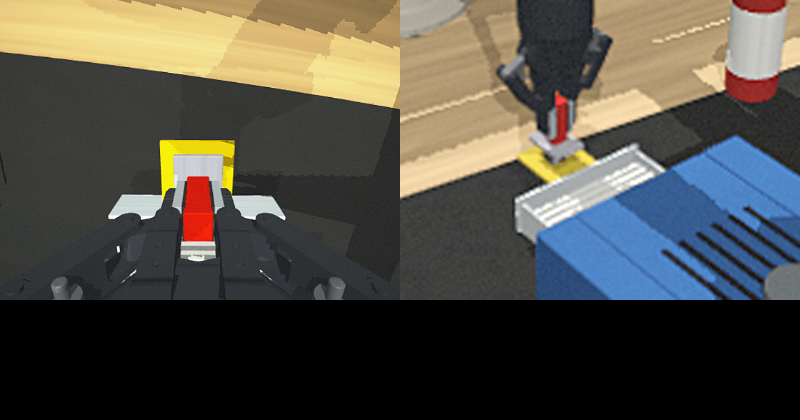

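Tray fully out, hook clear of the bar (force ~0), toe about 5 mm ahead of the hole's centre as at insertion. Lift slowly.

>>> move_arm(
  steps=[0, 0, 0, -0.0003, 0, 0.005, -1, 0, 0, 0, -0.0005, 0, 0.01, -1, 0, 0, 0, -0.0005, 0, 0.012, -1, 0, 0, 0, -0.0005, 0, 0.014, -1, 0, 0, 0, -0.0005, 0, 0.015, -1, 0, 0, 0, -0.0005, 0, 0.016, -1, 0, 0, 0, -0.0005, 0, 0.017, -1, 0, 0, 0, -0.0005, 0, 0.018, -1, 0, 0, 0, -0.0005, 0, 0.019, -1, 0, 0, 0, -0.0005, 0, 0.02, -1],
)

```text
clock: 27.6
position: [0.4984, -0.0239, 0.1194]
ee_rot: [-0.0, -0.068, 0.998, 0.0]
contact_force: [0.0, 0.8, -1.2]
width: 0.0145
gripper_force: 117.6
```

>>> move_arm(
  steps=[0, 0, 0, 0, 0, 0.006, -1, 0, 0, 0, 0, 0, 0.02, -1, 0, 0, 0, 0, 0, 0.045, -1, 0, 0, 0, 0, 0, 0.07, -1, 0, 0, 0, 0.003, -0.04, 0.075, -1, 0, 0, -0.0025, 0.006, -0.085, 0.075, -1, 0, 0, -0.0025, 0.01, -0.13, 0.075, -1, 0, 0, -0.0025, 0.013, -0.175, 0.075, -1, 0, 0, -0.0025, 0.017, -0.22, 0.075, -1, 0, 0, -0.0025, 0.0193, -0.2615, 0.075, -1],
)

```text
clock: 28.6
position: [0.5178, -0.2876, 0.1948]
ee_rot: [0.0, -0.06, 0.998, -0.0]
contact_force: [1.5, -0.7, -1.8]
width: 0.0147
gripper_force: 117.7
```

>>> move_arm(
  steps=[0, 0, 0, 0, 0, 0, -1, 0, 0, 0, 0, 0, 0, -1, 0, 0, 0, 0, 0, 0, -1, 0, 0, 0, 0, 0, 0, -1, 0, 0, 0, 0, 0, 0, -1, 0, 0, 0, 0, 0, 0, -1, 0, 0, 0, 0, 0, 0, -1, 0, 0, 0, 0, 0, 0, -1, 0, 0, 0, 0, 0, 0, -1, 0, 0, 0, 0, 0, 0, -1],
)

```text
clock: 29.6
position: [0.5178, -0.2854, 0.1944]
ee_rot: [-0.0, -0.06, 0.998, 0.0]
contact_force: [0.6, 0.3, -1.0]
width: 0.0145
gripper_force: 117.7
```

Run:
```python
from rig import manip
from h import *
s=manip.get_state();print(s["position"],s["ee_rot"],s["contact_force"],s["width"])
w=manip.get_image("wrist");t=manip.get_image("scene")
o=np.zeros((480,800,3),np.uint8);o[:300,:400]=cv2.resize(w["pixels"],(400,300))
o[:480,400:]=cv2.resize(t["pixels"][180:300,150:250],(400,480),interpolation=2)
cv2.imwrite("pics/c6.png",o)
```

```text
[ 0.5177593  -0.28536281  0.19436418] [-4.92252747e-06 -6.03931811e-02  9.98174665e-01  4.33510794e-05] [ 0.60553751  0.25263881 -0.99828192] 0.014532232708505207
```

View pics/c6.png

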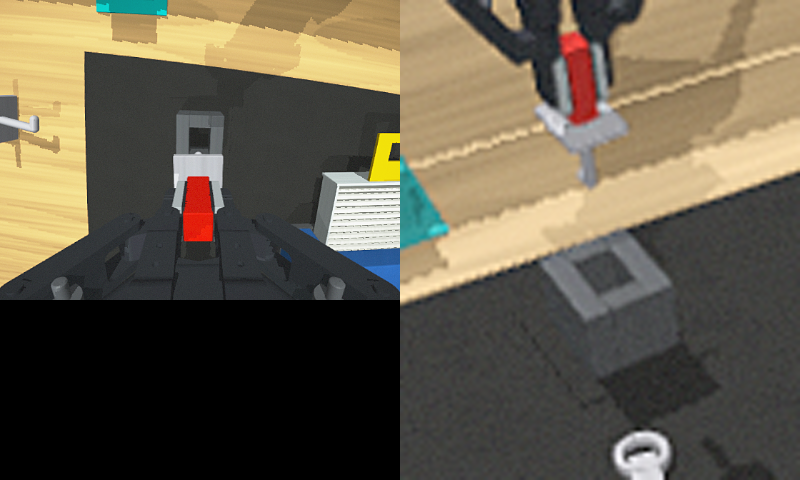

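Stand slot open below the hook (wrist view slot at (200,135)); toe on the right side. Lower with force check at the rim.

>>> move_arm(
  steps=[0, 0, 0, 0, 0, -0.03, -1, 0, 0, 0, 0, 0, -0.055, -1, 0, 0, 0, 0, 0, -0.064, -1, 0, 0, 0, 0, 0, -0.068, -1, 0, 0, 0, 0, 0, -0.073, -1, 0, 0, 0, 0, 0, -0.079, -1, 0, 0, 0, 0, 0, -0.086, -1, 0, 0, 0, 0, 0, -0.094, -1, 0, 0, 0, 0, 0, -0.1, -1, 0, 0, 0, 0, 0, -0.1, -1],
)

```text
clock: 30.7
position: [0.5171, -0.2849, 0.0932]
ee_rot: [-0.001, -0.06, 0.998, 0.001]
contact_force: [0.0, 0.2, -1.2]
width: 0.0141
gripper_force: 117.7
```

>>> move_arm(
  steps=[0, 0, 0, 0, 0, -0.003, -1, 0, 0, 0, 0, 0, -0.006, -1, 0, 0, 0, 0, 0, -0.008, -1, 0, 0, 0, 0, 0, -0.0095, -1, 0, 0, 0, 0, 0, -0.0105, -1, 0, 0, 0, 0, 0, -0.011, -1, 0, 0, 0, 0, 0, -0.011, -1, 0, 0, 0, 0, 0, -0.011, -1, 0, 0, 0, 0, 0, -0.011, -1, 0, 0, 0, 0, 0, -0.011, -1],
)

```text
clock: 31.7
position: [0.5178, -0.2854, 0.0835]
ee_rot: [0.0, -0.06, 0.998, -0.0]
contact_force: [-0.9, -0.6, -1.2]
width: 0.0143
gripper_force: 117.7
```

>>> move_arm(
  steps=[0, 0, 0, 0, 0, -0.0007, -1, 0, 0, 0, 0, 0, -0.0007, -0.5, 0, 0, 0, 0, 0, -0.0007, 0, 0, 0, 0, 0, 0, -0.0007, 1, 0, 0, 0, 0, 0, -0.0007, 1, 0, 0, 0, 0, 0, -0.0007, 1, 0, 0, 0, 0, 0, -0.0007, 1, 0, 0, 0, 0, 0, -0.0007, 1, 0, 0, 0, 0, 0, -0.0007, 1, 0, 0, 0, 0, 0, -0.0007, 1],
)

```text
clock: 32.7
position: [0.5178, -0.2854, 0.0827]
ee_rot: [0.0, -0.06, 0.998, 0.0]
contact_force: [-0.0, -0.6, -0.3]
width: 0.0855
gripper_force: 0.0
```

>>> move_arm(
  steps=[0, 0, 0, 0, 0, 0.02, 1, 0, 0, 0, 0, 0, 0.05, 1, 0, 0, 0, 0, 0, 0.09, 1, 0, 0, 0, 0, 0, 0.13, 1, 0, 0, 0, 0, 0, 0.165, 1, 0, 0, 0, 0, 0, 0.165, 1, 0, 0, 0, 0, 0, 0.165, 1, 0, 0, 0, 0, 0, 0.165, 1, 0, 0, 0, 0, 0, 0.165, 1, 0, 0, 0, 0, 0, 0.165, 1],
)

```text
clock: 33.7
position: [0.5173, -0.285, 0.2462]
ee_rot: [-0.001, -0.06, 0.998, 0.001]
contact_force: [-0.6, -0.1, -0.1]
width: 0.0854
gripper_force: 0.0
```

Run:
```python
from rig import manip
from h import *
s=manip.get_state();print(s["position"],s["contact_force"],s["width"])
w=manip.get_image("wrist")
roi=np.zeros(w["pixels"].shape[:2],np.uint8);roi[135:232,225:315]=255
for n,m,z in(("collar",mask(w,(0,0,170),(180,60,255))&roi,.056),("y",mask(w,(22,120,120),(35,255,255)),.05)):
  for c in cv2.findContours(m,cv2.RETR_CCOMP,cv2.CHAIN_APPROX_NONE)[0]:
    if len(c)<15: continue
    P=plane(w,c.reshape(-1,2),z)[:,:2]*1000;r=cv2.minAreaRect(P.astype(np.float32));print(n,np.round(r[0],1),np.round(r[1],1),round(r[2],1))
    if n=="y":print((P@np.array([.992,.126])).min())
o=np.zeros((480,800,3),np.uint8);o[:300,:400]=cv2.resize(w["pixels"],(400,300))
o[:,400:]=cv2.resize(manip.get_image("scene")["pixels"][180:300,150:250],(400,480),interpolation=2)
cv2.imwrite("pics/c7.png",o)
```

```text
[ 0.5172681  -0.28501698  0.24623997] [-0.60898645 -0.07213569 -0.0574388 ] 0.08542763029686444
collar [ 517.1 -285.3] [46.6 35.7] 6.6
y [502.4 -24.1] [66.9 62.8] 7.8
461.7990011882379
y [494.4 -24.7] [27.1 21.6] 6.0
473.9781400256381
y [ 484.2 -544. ] [ 0. 11.] 5.6
411.6639543577548
y [ 482.3 -529.9] [ 1.  13.1] 5.7
411.09621436122995
```

View pics/c7.png

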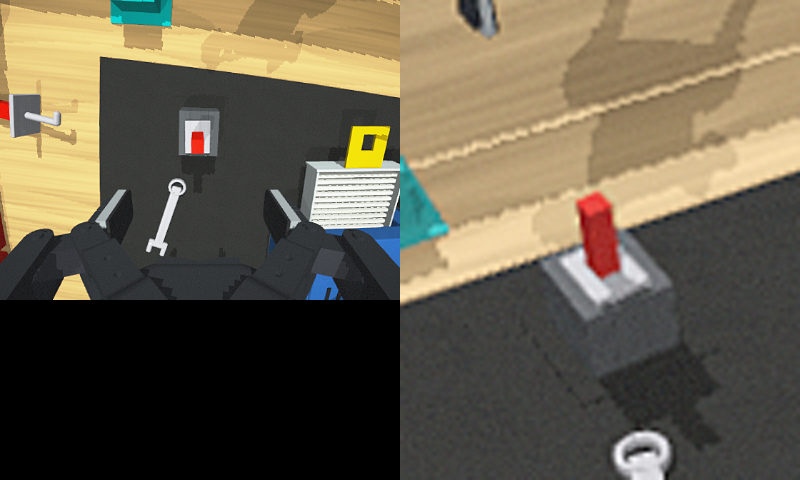

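The hook hangs in its stand (collar flat at 517,-285 mm), and the tray's outer edge is unchanged at 462 mm. Handing in.

```bash
python3 -c "
from rig import manip;print(manip.sign_off())"
```

```text
the job is handed in; nothing more can be done
None
```

I drew the tray out to its stop, held it there at about 13 N for over a second (no end-of-move force reading passed about 15 N), unhooked it without moving it, hung the hook back upright in its stand, and handed the job in; no verdict came back.

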